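# Count three knobs into the curing tray

## Task

Slide exactly three of the four black knobs from the grey loading deck into the open curing tray, so that they stand wholly inside it; they are freshly printed, so push them along and never lift them or tip them over. Then push the tray by its orange handle until it is fully shut under the amber-topped hood. Leave the fourth black knob, both white brackets and the other things on the bench where they are.

Things in the scene. Friction and masses are not known exactly. Their poses are not given: they have to be found in the camera images.
- station: the curing unit, fixed to the bench; origin on the bench top below the middle of the line between grey deck and tray. x points from the deck into the tray, y from the open tray into the hood (the way the tray shuts), z up. Grey loading deck: x -161 to -1 mm, y -200 to +220 mm, top 35 mm above the bench. Tray: x 2 to 102 mm, floor 33 mm above the bench
- hood_mouth (a point): centre of the lower edge of the hood's mouth, at station x 52, y 112 mm, level with the tray floor; axes as the station's. The white hood with its amber window covers station y 112 to 430 mm, x -10 to 132 mm, top 72 mm above the bench. The tray goes in here; its part outside the hood lies between the mouth and (tray opening) further to -y
- tray (a joint): how far the curing tray is pulled out of the hood, in m: 0 fully shut, at most 0.28; slides along the station's -y as it opens, with about 3 N of friction
- tray_floor (a point): centre of the upper face of the aluminium tray's floor, 100 mm in x by 290 mm in y, 2 mm below the deck; moves with the tray, axes as the station's. The side towards the deck has no wall; the far (+x) side and inner end have walls 18 mm high above the floor, the outer (-y) end a white front plate 8 mm thick, 34 mm high above the floor
- tray_handle (a point): centre of the orange handle bar, 90 mm long in station x, 12 mm thick in y, 14 mm high, 52 mm above the bench, carried by two stems 57 mm outside (-y of) the front plate
- black1: matt black round control knob, 32 mm in diameter, 26 mm tall, straight sides for the lowest 15 mm then tapering to 24 mm on top; stands upright on the deck; origin at the centre of its underside, z up. All four are alike
- black2: matt black round control knob, 32 mm in diameter, 26 mm tall, straight sides for the lowest 15 mm then tapering to 24 mm on top; stands upright on the deck; origin at the centre of its underside, z up. All four are alike
- black3: matt black round control knob, 32 mm in diameter, 26 mm tall, straight sides for the lowest 15 mm then tapering to 24 mm on top; stands upright on the deck; origin at the centre of its underside, z up. All four are alike
- black4: matt black round control knob, 32 mm in diameter, 26 mm tall, straight sides for the lowest 15 mm then tapering to 24 mm on top; stands upright on the deck; origin at the centre of its underside, z up. All four are alike
- white1: white bracket, 28 x 28 mm foot 10 mm thick with an upright flange, 24 mm tall overall; bystander on the deck; origin at the centre of its underside
- white2: white bracket, 28 x 28 mm foot 10 mm thick with an upright flange, 24 mm tall overall; bystander on the deck; origin at the centre of its underside
- resin_bottle: grey bottle with black cap, 80 mm in diameter, 200 mm tall, bystander; origin at the centre of its underside
- wash_jar: amber jar, 70 mm in diameter, 110 mm tall, bystander; origin at the centre of its underside
- scraper: scraper 200 mm long lying on the bench, bystander
- brush: cleaning brush 170 mm long lying on the bench, bystander
Mind the look-alikes: they are no part of the job. What is shaped like the black3 but blue is not meant. Leave any blue look-alike of the black1 alone.

How it is judged:
By the outcome, as a careful person would: the job done as asked, in the order asked, and still so for the second after the job is handed in, with the robot touching nothing.
It also fails if it takes over 61 s, if anything falls off the work surface, if the arm or the gripper's body presses on something with over 40 N, if the wrist force passes 120 N, or if a joint passes its speed limit or range.

## Robot

A 6-joint arm with a two-finger parallel gripper is mounted at the origin on the work surface. World frame = base frame: x ahead of the robot, y to its left, z up, the work surface at z = 0. Lengths are in mm, angles in rad, forces in N, time in s.
With the tool pointing down it reaches from about 300 to 875 mm from the base axis. Payload 4.2 kg.
Tool frame: the origin (TCP) lies midway between the tips of the shut fingers; the grasp point (between the pads) lies manip.grip_depth behind it (manip.grip_depth is the distance from the TCP to the grasp point, in mm); z points along the fingers, x is the direction in which the jaws open and shut, and the axes are right-handed (so a half turn about z gives the same grasp; the last joint's range is limited). The gripper opens to 85 mm and grips with 20 to 120 N. Pads are 22 mm wide; open, the fingers measure 114 mm over their backs; the gripper's body (76 mm by 85 mm) begins 54 mm behind the grasp point. The pads swing forward as they close: fully open they stand 13 mm farther back than shut.
Start: joints at [1.158, 0.32, 1.565, -0, 1.257, -0.02], TCP at [220.1, 531.223, 231.338] pointing down, gripper open.
Joint ranges: [-3.11, 3.11], [-0.84, 2.01], [0.21, 2.61], [-1.34, 4.49], [0.05, 2.63], [-2.56, 2.56]. Speed limits (rad/s): [2.57, 2.57, 3.14, 3.14, 3.14, 3.14].

## Interface

Orientations are given as a unit quaternion [w, x, y, z].
In Python, from rig import manip, imaging gives the robot as it stands. The module is installed in compiled form; this text tells all that it offers. Calls block until the motion is done:
- manip.move_pose(position, orientation): joint-space move of the TCP to a pose.
- manip.line_to(position, vel=150, rotation=None, stop_force=None): straight line of the TCP; rotation=None keeps the orientation; vel is the mean speed in mm/s. With stop_force (N) it stops when the force on the tool has changed by that much, and returns True; else False.
- manip.movej(angles): joint-space move.
- manip.command_gripper(opening, strength=None): finger opening in mm; strength is the grip in N (None keeps the last); returns when the fingers have stopped.
- manip.dwell(seconds).
- manip.ik(position, orientation): joint angles nearest the present ones, or None.
- manip.state(): the state.
- imaging.capture(name): name is "scene" or "top"; returns a dict with "img" (384x512x3 uint8, red, green, blue), "z_map" (384x512 float32, mm along the optical axis (not along the pixel's ray), 0 where there is no reading), "intrinsics" (3x3 intrinsics, pixels), "R" (3x3) and "t" (3): a world point X has camera coordinates R X + t. Camera axes: x right, y down, z forward; pixel columns grow to the right and rows downward; lengths in mm; the calibration is good to about 2 mm. A picture is of the moment at which its call begins.
A pose or a line that the arm cannot do raises manip.MotionError and nothing moves.
- manip.hand_in(): hands the job in, once; it reports no verdict.
The state is a dict: "time_s": time; "qpos": joint angles; "joint_velocities": joint speeds; "joint_torque": joint torques, N m; "tcp_pos": TCP position; "tcp_rot": TCP orientation; "contact_force": force on the tool from outside, world axes, zero at the start; "wrist_torque": the same for the moment, N m; "grip_width": finger opening in mm.
Only numpy, scipy, OpenCV 4.12 (cv2) and the standard library are available. Lean on these libraries where they do the work, as an engineer would, in place of code of your own. Each camera call takes 0.05 s, during which the arm holds its last target. There are 200 camera calls.

## Working session

There is one attempt and no reset: what is moved stays moved. The work goes in short steps, each a Python script; the robot and the scene stay as the last script left them, time stands still between calls to the robot, and variables do not carry over. Pictures are saved under pics/ and viewed, about 8 in all and at most 12, crops included, and the job is handed in when it is done.

```bash
mkdir -p pics; cat > h.py <<'E'
from rig import manip, imaging
import numpy as np, cv2
def cap(name,f):
    c=imaging.capture(name); np.savez('pics/%s.npz'%f,**c)
    cv2.imwrite('pics/%s.png'%f,cv2.resize(c['img'][:,:,::-1],(800,600),interpolation=cv2.INTER_CUBIC)); return c
def px(c,u,v,z=None):
    "pixel (native) -> world; z: intersect plane, else use depth"
    K,R,t=c['intrinsics'],c['R'],c['t']
    r=R.T@np.linalg.solve(K,[u,v,1.]); o=-R.T@t
    if z is None: return o+r*c['z_map'][int(round(v)),int(round(u))]
    return o+r*(z-o[2])/r[2]
E
python3 - <<'E'
from h import *
for n in('scene','top'):
    c=cap(n,n+'1'); print(n,c['intrinsics'].tolist(),(-c['R'].T@c['t']).round(), c['R'].round(2).tolist())
s=manip.state(); print(s['time_s'],s['tcp_rot'],s['grip_width'],manip.grip_depth)
E
```

```text
scene [[397.1061305530492, 0.0, 261.72914485478947], [0.0, 397.1061305530492, 187.80438828809685], [0.0, 0.0, 1.0]] [1324. -840.  771.] [[0.7, 0.71, 0.01], [0.39, -0.38, -0.84], [-0.59, 0.59, -0.54]]
top [[415.7719493873151, 0.0, 247.54872507264594], [0.0, 415.7719493873151, 188.64529500596817], [0.0, 0.0, 1.0]] [ 346.  -59. 1057.] [[-0.02, -1.0, 0.02], [-0.98, 0.02, -0.19], [0.19, -0.02, -0.98]]
0.1 [ 4.39091967e-04  8.31508611e-01  5.55511269e-01 -6.83546033e-04] 85.01522207747247 18.700000000000003
```

View pics/top1.png

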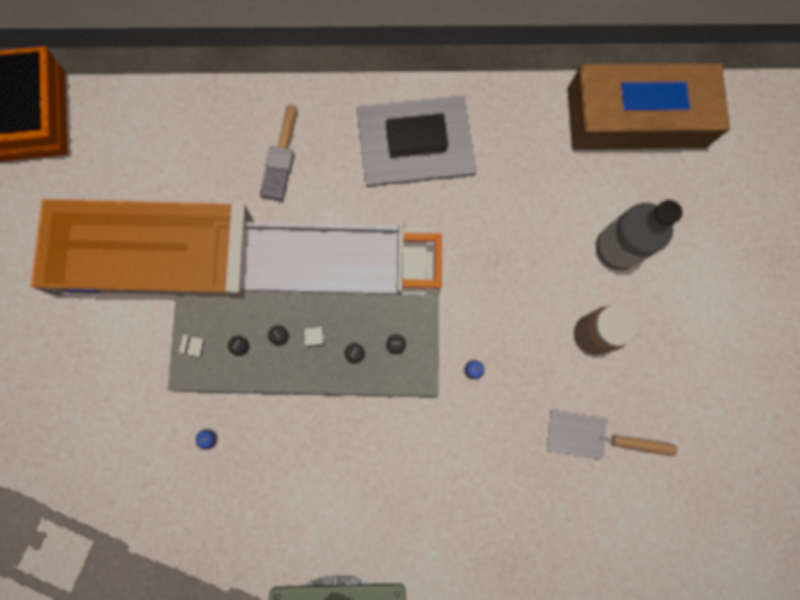

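View pics/scene1.png

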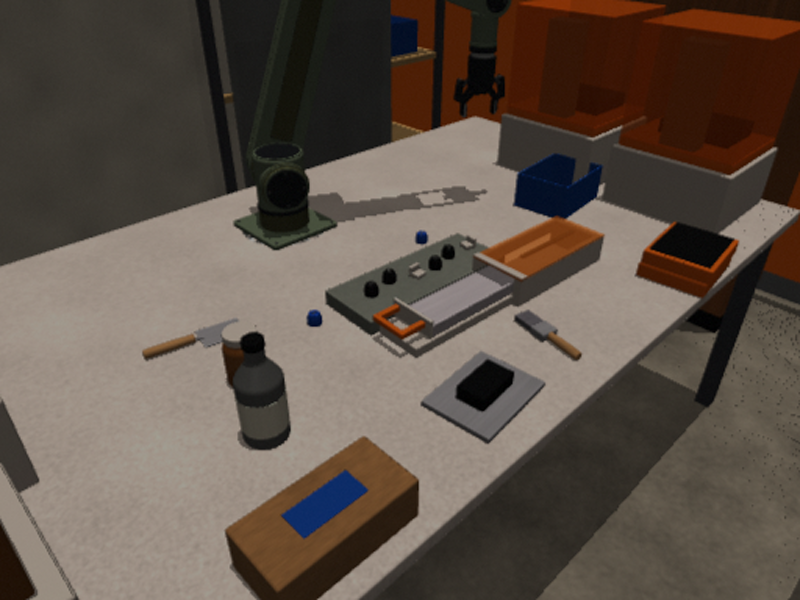

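```bash
python3 - <<'E'
from h import *
c=dict(np.load('pics/top1.npz'))
cv2.imwrite('pics/crop1.png',cv2.resize(c['img'][120:260,100:300,::-1],(800,560),interpolation=cv2.INTER_CUBIC))
def P(u,v,z=None): return px(c,u/1.5625,v/1.5625,z).round(1)
for n,u,v in[('deck',220,320),('deck',420,375),('k',237,345),('k',278,335),('k',354,352),('k',396,343),('floor',320,260),('hoodtop',210,215),('plate',401,260),('bar',436,260)]: print(n,P(u,v))
# dark blobs (knobs) centroids
g=c['img'].max(2); m=((g<50)).astype(np.uint8); m[:185]=0;m[260:]=0
n,l,s,ce=cv2.connectedComponentsWithStats(m)
for i in range(1,n):
    if 20<s[i][4]<400: print(ce[i].round(1),s[i],px(c,*ce[i],z=48).round(1))
E
```

```text
deck [506.7 179.5  36.3]
deck [ 413.9 -134.    35.9]
k [463.4 146.6  62. ]
k [478.3  84.9  57.5]
k [449.6 -31.9  58.2]
k [461.9 -96.7  61.8]
floor [601.8  21.8  35.5]
hoodtop [667.8 190.9  73.6]
plate [ 591.9 -107.6   66.8]
bar [ 593.5 -163.6   56.7]
[180.2 216.6] [175 211   9   9  28] [474.1  80.7  48. ]
[154.9 222.7] [149 217  10  10  34] [460.3 141.6  48. ]
```

View pics/crop1.png

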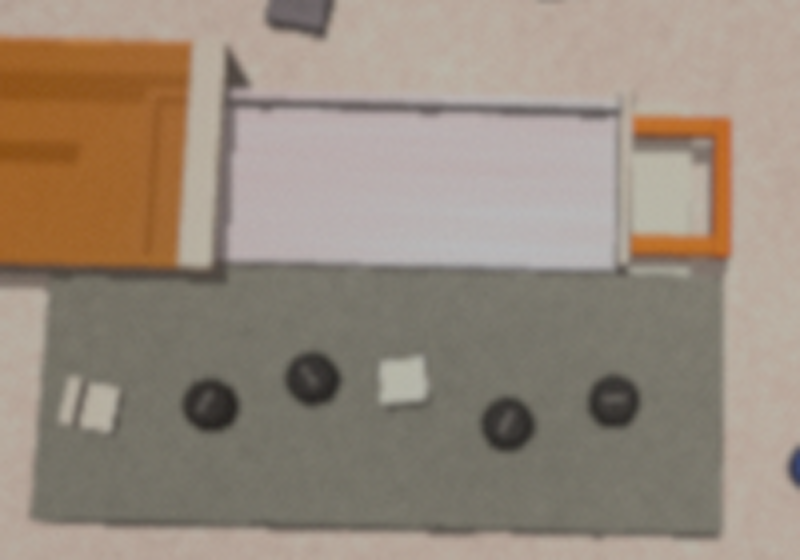

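Crop: the four black knobs are on the deck at crop px A(210,405), B(313,378), C(508,424), D(614,401). The brackets are at (90,403) and (403,381). The blue look-alikes are off the deck, on the bench. A is already level with the hood, so the plan is to leave A and push B, C and D.

```bash
cat >> h.py <<'E'
def fit(c,pts):
    "pts: list of (u,v native, station xyz) -> origin xy, yaw (LSQ 2D rigid)"
    W=np.array([px(c,u,v,z)[:2] for u,v,(x,y,z) in pts]); S=np.array([p[2][:2] for p in pts],float)
    w=W-W.mean(0); s=S-S.mean(0)
    a=np.arctan2((s[:,0]*w[:,1]-s[:,1]*w[:,0]).sum(),(s*w).sum())
    R=np.array([[np.cos(a),-np.sin(a)],[np.sin(a),np.cos(a)]]); o=W.mean(0)-R@S.mean(0)
    return o,a,R,(W-(S@R.T+o)).round(1)
E
python3 - <<'E'
from h import *
c=dict(np.load('pics/top1.npz'))
q=lambda u,v:(100+u/4,120+v/4)
pts=[(*q(33,520),(-161,220,35)),(*q(720,536),(-161,-200,35)),(*q(723,270),(-1,-200,35))]
o,a,R,res=fit(c,pts); print(o,a,res.tolist())
np.savez('st.npz',o=o,R=R,a=a)
for n,u,v,z in[('A',210,405,48),('B',313,378,48),('C',508,424,48),('D',614,401,48),('w1',98,405,42),('w2',403,381,50),('plateouter',633,180,67),('platein',619,180,67),('bar out',731,190,59),('bar in',711,190,59),('bar x+',700,117,59),('bar x-',700,258,59),('seam',420,267,35),('wall',420,103,51),('hood front top',190,150,72)]:
    w=px(c,*q(u,v),z); print(n,w[:2].round(1),(R.T@(w[:2]-o)).round(1))
E
```

```text
[550.39324787  31.42891243] -0.03766232065383803 [[0.0, -2.2], [-2.5, 2.1], [2.4, 0.2]]
A [464.  147.5] [-90.7 112.8]
B [479.3  85.5] [-73.1  51.4]
C [448.9 -32.6] [-99.  -67.9]
D [461.7 -97.3] [ -83.8 -132. ]
w1 [466.  216.6] [-91.3 181.8]
w2 [476.1  30.7] [-74.2  -3.5]
plateouter [ 595.3 -111.6] [  50.2 -141.2]
platein [ 595.4 -103. ] [  50.1 -132.6]
bar out [ 589.9 -172.5] [  47.2 -202.3]
bar in [ 590.1 -160.1] [  46.9 -189.9]
bar x+ [ 637.1 -154.9] [  93.6 -182.9]
bar x- [ 547.4 -151.8] [   3.9 -183.2]
seam [549.6  21.4] [ -0.5 -10. ]
wall [651.2  19.9] [101.2  -7.7]
hood front top [617.3 158.1] [ 62.  129.1]
```

```bash
cat >> h.py <<'E'
st=np.load('st.npz') if __import__('os').path.exists('st.npz') else None
def W(x,y,z): return [*(st['o']+st['R']@np.array([x,y])),z]
def Q(deg):  # jaws open along world angle deg
    h=np.radians(deg)/2; return np.array([0,np.cos(h),np.sin(h),0])
def go(p,deg):
    c=[(abs(j[5]),i) for i,d in enumerate((deg,deg-180)) if (j:=manip.ik(p,Q(d))) is not None]
    manip.move_pose(p,Q((deg,deg-180)[min(c)[1]]))
OFF=11+10.6
def push(knob,wps,ang,z=39,v=80):
    "cradle push; knob & waypoints = knob centre in station xy; ang = tool yaw (deg) from station x"
    d=np.array([np.cos(np.radians(ang)),np.sin(np.radians(ang))]); deg=90+np.degrees(st['a'])+ang
    s=np.array(knob)-d*(OFF+19)
    go(W(*s,110),deg)
    if manip.line_to(W(*s,z),vel=120,stop_force=12): print('touch down!',manip.state()['tcp_pos']); return
    for w in wps:
        if manip.line_to(W(*(np.array(w)-d*OFF),z),vel=v,stop_force=15): print('stopped',manip.state()); return
    e=np.array(wps[-1])-d*(OFF+22)
    manip.line_to(W(*e,z),vel=120); manip.line_to(W(*e,110),vel=200)
E
python3 - <<'E'
from h import *
manip.command_gripper(24)
push((-84,-132),[(-84,-132),(-30,-98),(50,-95)],15)
s=manip.state(); print(s['time_s'],s['grip_width'],s['contact_force'])
c=cap('top','top2')
cv2.imwrite('pics/crop2.png',cv2.resize(c['img'][120:260,100:300,::-1],(800,560),interpolation=cv2.INTER_CUBIC))
E
```

```text
7.2 24.01524499559387 [-0.60255192 -1.22871225 -0.87212221]
```

View pics/crop2.png

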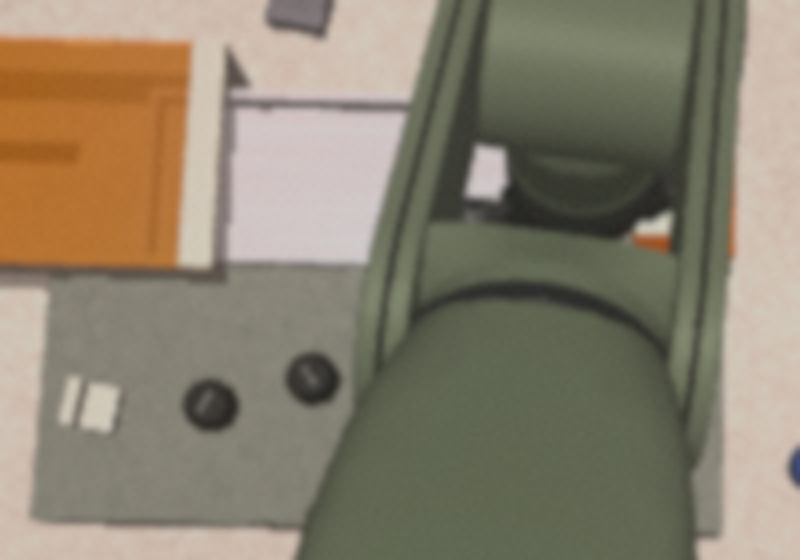

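The arm hides knob D in the top view, so I'll check it with the scene camera.

```bash
python3 - <<'E'
from h import *
c=cap('scene','sc2')
cv2.imwrite('pics/crop3.png',cv2.resize(c['img'][130:240,200:360,::-1],(800,550),interpolation=cv2.INTER_CUBIC))
E
```

```text
(no output)
```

View pics/crop3.png

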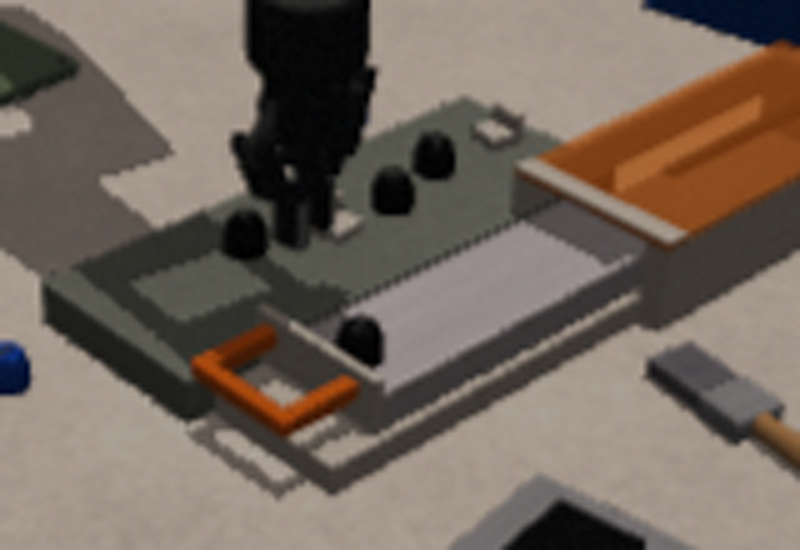

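Scene crop: D stands upright in the tray at about (360,342), clear of the front plate. C at (245,235), B, A and both brackets haven't moved. Next: C and B.

```bash
python3 - <<'E'
from h import *
c=dict(np.load('pics/sc2.npz'));p=px(c,200+360/5,130+342/5,46);print('D',(st['R'].T@(p[:2]-st['o'])).round())
push((-99,-68),[(-99,-68),(50,-38)],10)
push((-73,51),[(-73,51),(50,42)],0)
print(manip.state()['time_s'])
go(W(-110,170,200),90)
c=cap('top','top3')
cv2.imwrite('pics/crop4.png',cv2.resize(c['img'][120:260,100:300,::-1],(800,560),interpolation=cv2.INTER_CUBIC))
c=cap('scene','sc3')
cv2.imwrite('pics/crop5.png',cv2.resize(c['img'][130:240,200:360,::-1],(800,550),interpolation=cv2.INTER_CUBIC))
print(manip.state()['time_s'])
E
```

```text
D [ 51. -97.]
17.9833
18.8833
```

View pics/crop4.png

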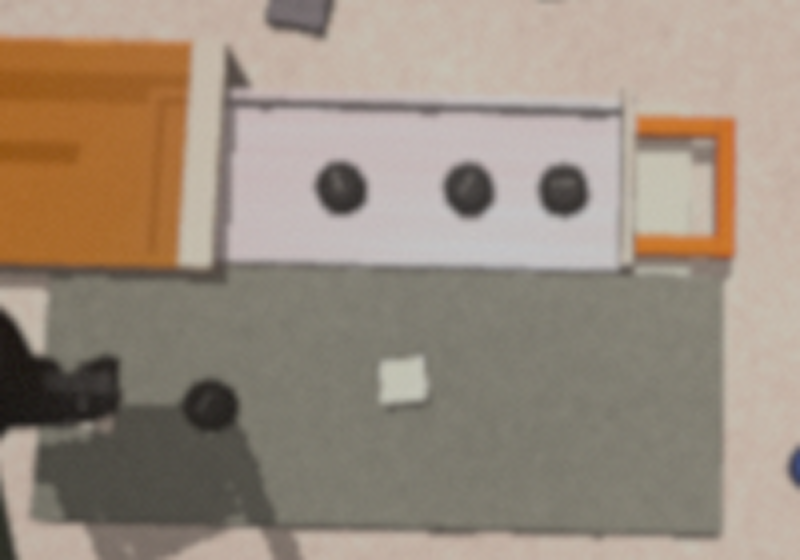

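View pics/crop5.png

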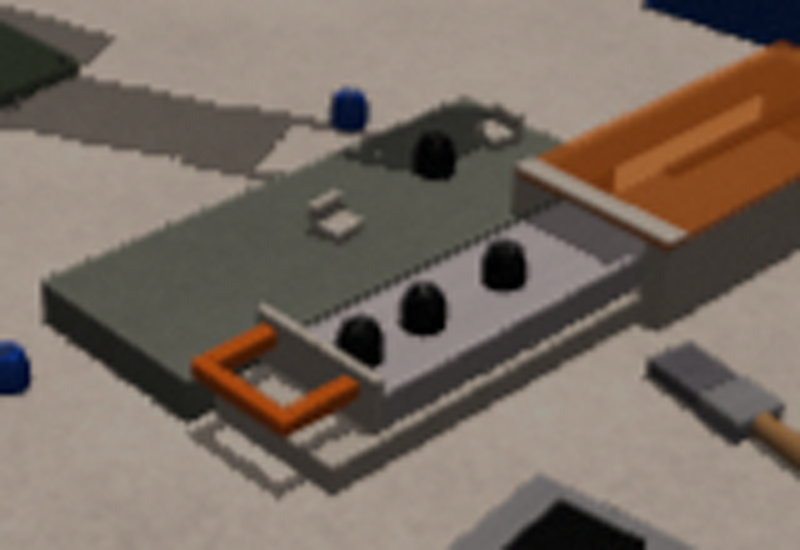

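Both views agree: three knobs stand upright in the tray at (341,188), (469,189) and (563,190). Knob A and the brackets are where they were. Now shut the tray.

```bash
python3 - <<'E'
from h import *
deg=np.degrees(st['a'])
go(W(49,-250,150),deg)
print(manip.line_to(W(49,-250,45),vel=120,stop_force=12))
S=lambda:(st['R'].T@(manip.state()['tcp_pos'][:2]-st['o'])).round(1)
for y,v in((-208,40),(20,75),(70,25)):
    r=manip.line_to(W(49,y,45),vel=v,stop_force=18); print(y,r,S(),manip.state()['contact_force'].round(1),manip.state()['time_s'])
    if r and y<70: break
E
```

```text
False
-208 False [  49. -208.] [ 0.1 -1.4  0.8] 22.7667
20 False [48.6 20. ] [ 1.6 -2.2  1.3] 25.9583
70 True [48.6 30.9] [ 0.3 -1.   1.5] 26.8167
```

```bash
python3 - <<'E'
from h import *
S=lambda:(st['R'].T@(manip.state()['tcp_pos'][:2]-st['o'])).round(1)
r=manip.line_to(W(49,60,45),vel=20,stop_force=30); print(r,S(),manip.state()['contact_force'].round(1))
manip.line_to(W(49,-60,45),vel=120); manip.line_to(W(49,-60,150),vel=200); go(W(-110,-210,250),np.degrees(st['a']))
c=cap('top','top4')
a=cv2.resize(c['img'][110:250,100:300,::-1],(800,560),interpolation=cv2.INTER_CUBIC)[:, :]
cv2.imwrite('pics/crop6.png',a)
c=cap('scene','sc4')
cv2.imwrite('pics/crop7.png',cv2.resize(c['img'][120:240,230:390,::-1],(800,600),interpolation=cv2.INTER_CUBIC))
print(manip.state()['time_s'])
E
```

```text
True [48.3 30.6] [ 0.4 -2.3  2.4]
30.125
```

View pics/crop6.png

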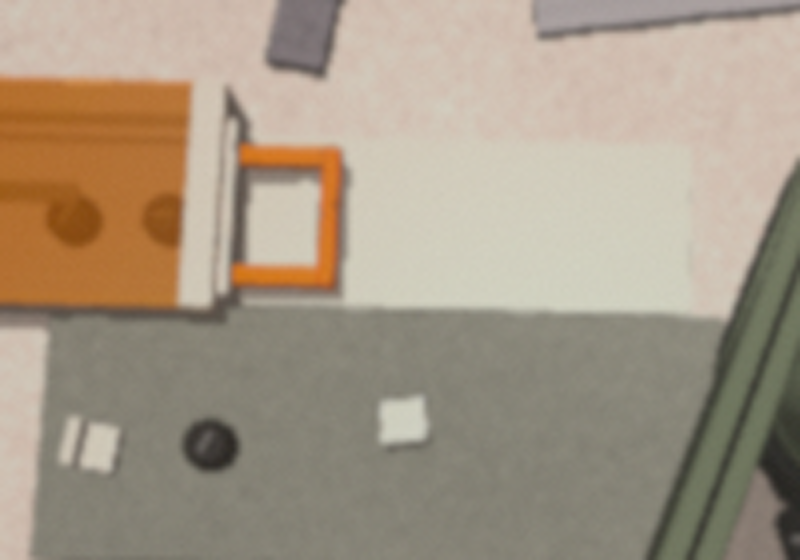

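View pics/crop7.png

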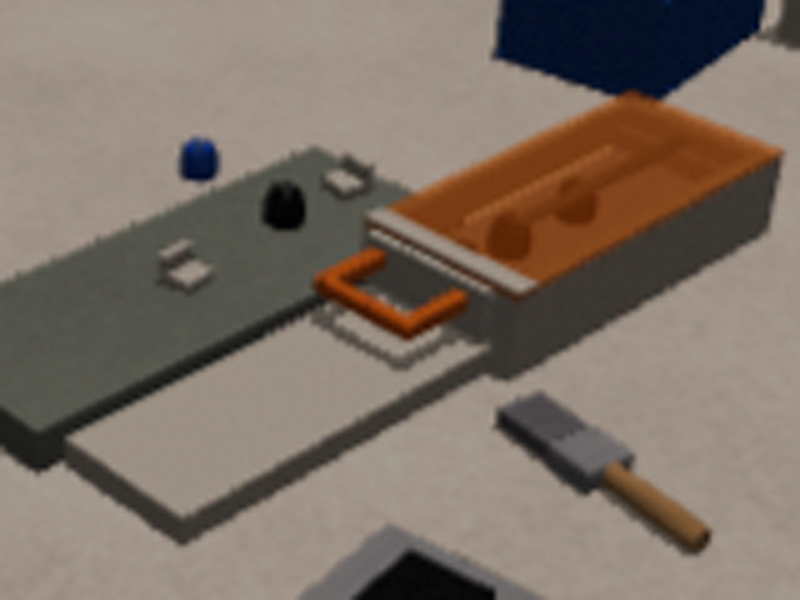

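```bash
python3 - <<'E'
from h import *
c=dict(np.load('pics/top4.npz'))
im=cv2.resize(c['img'][115:200,15:175,::-1],(800,425),interpolation=cv2.INTER_CUBIC)
cv2.imwrite('pics/crop8.png',cv2.convertScaleAbs(im,alpha=1.5))
for n,u,v,z in[('plate out',239,130,67),('plate in',222,200,67),('bar out',341,220,59),('slab end',690,220,25),('k1',75,220,46),('k2',165,220,46)]:
    w=px(c,100+u/4,110+v/4,z);print(n,(st['R'].T@(w[:2]-st['o'])).round(1))
E
```

```text
plate out [102.2 102.5]
plate in [ 57.5 110.4]
bar out [48.4 38.4]
slab end [  61.7 -179.5]
k1 [ 48.2 205. ]
k2 [ 49.4 149.4]
```

View pics/crop8.png

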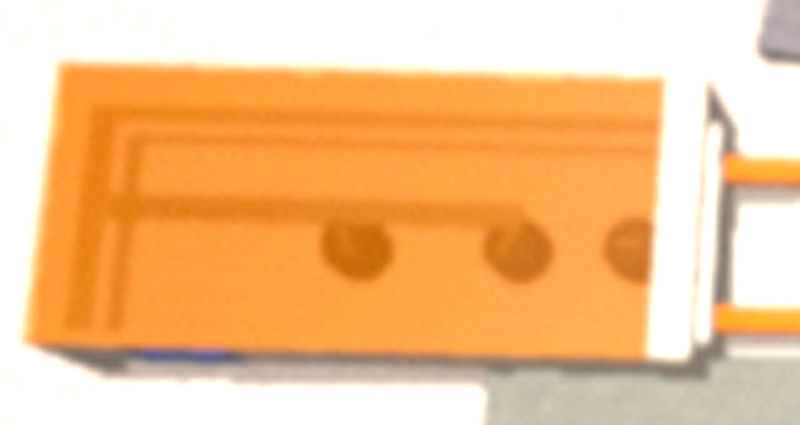

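```bash
python3 - <<'E'
from h import *
manip.hand_in(); print(manip.state()['time_s'])
E
```

```text
the job is handed in; nothing more can be done
the job is handed in; nothing more can be done
```

The job is handed in: three black knobs are standing in the tray, and the tray is shut under the hood. The robot clock read about 30 s of the 61 s allowed.

- **Knobs:** I slid three of them into the tray along the deck, with the part-open fingers cradling each one. Nothing was gripped or lifted. In both camera views they stood upright in the tray before it was shut, and all three show through the amber window afterwards.
- **Tray:** I pushed it by the orange handle until it met a firm stop, twice at the same position (within 0.3 mm). The front plate now measures about station y 102 to 110 mm. That puts it against the hood mouth at 112 mm, within the camera's 2 mm accuracy.
- **Left alone:** the fourth black knob and both brackets appear unmoved in the last pictures. The arm stayed clear of the blue look-alikes, bottle, jar, scraper and brush, though I did not measure those again.

No check failed, and the robot was touching nothing when I handed in. Handing in returns no verdict, so I have no confirmation beyond these checks.

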